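# Tip the standing glass cell down, flip the case shut and latch it

## Task

Close up the open sample-cell case without picking anything up, by pushing with the fingers alone. One glass cell was put in standing and is too tall for the lid: gently tip it away from you, so that it lies flat in its own bay like the other three; then flip the lid over from behind until it is fully shut, without slamming it, and last push the latch flap in until it lies flat on the case's front. Leave the other cells and everything else on the bench where they are.

Things in the scene. Friction and masses are not known exactly. Their poses are not given: they have to be found in the camera images.
- cell_case: Small hinged case for sample cells, grey plastic, fixed to the worktop. Shut: 130 mm deep (x, with latch and hinge), 173 wide (y), 53 high. Origin: centre of its underside; x points from the latch (front) side, which faces the robot, to the hinge (back) side, y to the left seen from the front, z up. Tray walls 3 mm thick, tops 36 mm above the worktop; inside it spans x -53 to 56, y -82 to 82 mm.
- case_floor (a point): Centre of the case's foam floor, 7 mm above the worktop. Three foam ribs along the case's x, 5 mm thick and 22 mm high above the worktop, at y = -41, 0 and 41 mm, part it into four bays 36 mm wide, centred on y = -61.5, -20.5, 20.5 and 61.5 mm. Shut, the lid's inside (a foam pad) is 46 mm above the worktop.
- cell_case_lid (a joint): Lid angle about its hinge, rad: 0 shut, 1.57 upright, 1.83 leaning fully back. Starts open, 1.5 to 1.8. The hinge is stiff and damped (friction 0.03 N m, damping 0.05 N m s/rad): the lid stays where left while upright and settles slowly in the last part of its way. The lid: 115 mm from hinge to front edge, 170 wide, 16 deep, 70 g.
- lid_hinge (a point): Middle of the lid's hinge line, which runs along the case's y: 62 mm behind and 36 mm above the case's origin.
- lid_edge (a point): Middle of the lid's front edge, on its flat outer face: 118 mm along the lid from the hinge line and 16 mm out from it (lid shut: 53 mm above the worktop). With the lid upright the outer face looks to the back, away from the robot, and this edge is on top.
- cell_case_latch (a joint): Angle of the latch flap about its own hinge on the lid's front edge, rad: 0 flat against the case's front, up to 1.05 swung outwards. Starts swung out, 0.75 to 1.0, and stays where it is left (friction 0.01 N m, damping 0.01 N m s/rad).
- latch_end (a point): Middle of the free end of the latch flap: a thin black plate 30 mm wide and 24 long, hinged on the middle of the lid's front edge. Lid shut and latch home: it hangs 62 mm in front of the case's origin, from 43 down to 19 mm above the worktop. Lid shut and latch out: its end stands up to 20 mm farther forward, about 30 mm above the worktop.
- cell_d: The glass cell that stands: 28 mm square at the rim (25 mm body), 66 mm tall, about 22 g, open top. Upright near the front end of one of the four bays (which varies), nearly square with the case; its top is 73 mm above the worktop. Origin: centre of its underside; its z runs to its open end. Tipped towards the case's back it pivots on its far lower edge and has room to lie along its bay.
- cell_d_mid (a point): The middle of that standing cell, 33 mm along its own z from its closed end.
- cell_a_mid (a point): 25 mm square sample cell of clear glass with an open top, 28 x 28 x 66 mm, 22 g, lying flat in its own bay of the case with its closed end towards the case's front. This point is the cell's middle. Leave it be.
- cell_b_mid (a point): 25 mm square sample cell of clear glass with an open top, 28 x 28 x 66 mm, 22 g, lying flat in its own bay of the case with its closed end towards the case's front. This point is the cell's middle. Leave it be.
- cell_c_mid (a point): 25 mm square sample cell of clear glass with an open top, 28 x 28 x 66 mm, 22 g, lying flat in its own bay of the case with its closed end towards the case's front. This point is the cell's middle. Leave it be.
- sample_bottle: White plastic sample bottle, 71 mm across, 148 mm tall, open, standing to the right of the case. Origin: centre of its underside. Leave it be.
- bottle_cap: White screw cap 63 mm across, 31 mm high, lying open side up. Origin: centre of its underside. Leave it be.
- beaker_50: Clear 50 ml beaker, 46 mm across, 57 mm tall. Origin: centre of its underside. Leave it be.
- reagent_0: Dropper bottle, 28 mm across, 74 mm tall, standing. Origin: centre of its underside. Leave it be.
- reagent_2: Dropper bottle, 28 mm across, 69 mm tall, standing. Origin: centre of its underside. Leave it be.
- forceps: Steel forceps 119 mm long lying on the worktop. Origin: centre of the underside. Leave them be.
Things that resemble listed ones, but are neither listed nor needed, are in the scene too. What is shaped like the cell_d but turquoise is not meant.

How it is judged (in metres and radians):
On the way, in this order (a step that is already met when the one before it is completed fails the run):
1. the standing cell lies flat in the case, the lid still open (angle between cell_d's own z axis and vertical between 1.35 and 1.8 rad and x of cell_d_mid in the frame of cell_case between -0.05 and 0.05 m and y of cell_d_mid in the frame of cell_case between -0.082 and 0.082 m and z of cell_d_mid in the frame of cell_case below 0.03 m and value of joint cell_case_lid above 1 rad), for 0.2 s.
2. the lid is fully shut over the cells (angle between cell_d's own z axis and vertical between 1.35 and 1.8 rad and x of cell_d_mid in the frame of cell_case between -0.05 and 0.05 m and y of cell_d_mid in the frame of cell_case between -0.082 and 0.082 m and z of cell_d_mid in the frame of cell_case below 0.03 m and value of joint cell_case_lid below 0.04 rad), for 0.2 s.
3. the latch flap lies flat on the case's front (value of joint cell_case_lid below 0.04 rad and value of joint cell_case_latch below 0.12 rad), for 0.2 s.
At the end, for the whole second after the job is handed in: The cell that stood lies in the case (its long axis within 0.22 rad of level, its middle inside the tray), at rest, the other three lie there too; the lid is shut (below 0.04 rad) and the latch flap is home (below 0.12 rad) (all of step 3 and angle between cell_d's own z axis and vertical between 1.35 and 1.8 rad and x of cell_d_mid in the frame of cell_case between -0.05 and 0.05 m and y of cell_d_mid in the frame of cell_case between -0.082 and 0.082 m and z of cell_d_mid in the frame of cell_case below 0.03 m and linear speed of cell_d below 0.02 m/s and height (world z) of each of cell_a_mid, cell_b_mid, cell_c_mid below 0.04 m); the robot touches nothing.
It fails at once if the standing cell is lifted off the foam (its middle over 55 mm above the worktop; 40 mm as it stands) (height (world z) of cell_d_mid above 0.055 m).
It fails at once if the robot's fingers press on the glass cell with more than 15 N (contact force between the fingers and cell_d above 15 N).
It fails at once if one of the lying cells is lifted, stood up or shifted more than 30 mm (height (world z) of any of cell_a_mid, cell_b_mid, cell_c_mid above 0.04 m or distance of any of cell_a_mid, cell_b_mid, cell_c_mid from where it was at the start of the episode above 0.03 m).
It fails at once if the lid is slammed (closing faster than 4 rad/s) (velocity of joint cell_case_lid below -4 rad/s).
It fails at once if a thing standing by is moved more than 30 mm, or tipped (distance of any of sample_bottle, bottle_cap, beaker_50, reagent_0, reagent_2, forceps from where it was at the start of the episode above 0.03 m or angle between any of sample_bottle, beaker_50, reagent_0, reagent_2's own z axis and vertical above 0.35 rad).
It also fails if it takes over 51 s, if anything falls off the work surface, if the arm or the gripper's body presses on something with over 40 N, if the wrist force passes 120 N, or if a joint passes its speed limit or range.

## Robot

A 7-joint arm with a two-finger parallel gripper is mounted at the origin on a cart in front of the work surface, level with it; the furniture and walls round the work are solid. World frame = base frame: x ahead of the robot, y to its left, z up, the work surface at z = 0. Lengths are in mm, angles in rad, forces in N, time in s.
With the tool pointing down it reaches from about 425 to 875 mm from the base axis. Payload 8.4 kg.
Tool frame: the origin (TCP) lies midway between the tips of the shut fingers; the grasp point (between the pads) lies 19 mm behind it; z points along the fingers, y is the line along which they close (so a half turn about z gives the same grasp; the last joint's range is limited). The gripper opens to 85 mm and grips with 20 to 120 N. Pads are 22 mm wide; open, the fingers measure 114 mm over their backs; the gripper's body (76 mm by 85 mm) begins 54 mm behind the grasp point. The pads swing forward as they close: fully open they stand 13 mm farther back than shut.
Start: joints at [1.065, 0.333, 0.04, 1.465, -0.013, 1.343, -0.059], TCP at [257.163, -596.935, 231.308] pointing down, gripper open.
Joint ranges: [-2.58, 2.58], [-0.38, 2.09], [-1.3, 1.39], [0.25, 2.4], [-1.5, 4.64], [0.08, 2.09], [-2.65, 2.65]. Speed limits (rad/s): [2.22, 2.22, 2.79, 2.79, 3.14, 3.14, 3.14].

## Interface

Orientations are given as a 3x3 rotation matrix whose columns are the frame's x, y, z axes.
In Python, from bench import robot, grab_frame, finder gives the robot as it stands.
- The arm moves only by the shell command python3 -m pendant 'ROWS' [OPENING] [FORCE]. ROWS is JSON, one flat list of numbers, 6 for each row, row after row: the shift along the tool's x, y, z in m, then the turn, a rotation vector about the tool's x, y, z in degrees. In form: [tx, ty, tz, rx, ry, rz, tx, ty, tz, rx, ry, rz, ...]. A call has 1 to 20 rows; each row is the pose to reach, as a shift and turn from the pose commanded when the call began, along the tool's axes at that moment; what a row does not reach only later rows make up. A row lasts 1/12 s, in which the tool goes at most 41.7 mm and 7.16 degrees, less where a joint would pass 70% of its speed; a pose out of reach is approached as far as the arm can. A call with a gripper value outside its range is refused whole. OPENING is the gripper's target within -1 to 1 (fully open at 1, half-way at 0, shut at -1), set as the call begins (- or left out, the last holds). The fingers move at their own pace and stop on an object; FORCE is the grip in N (left out, the last holds). Time passes only in rows, so rows that repeat a pose let the fingers close. It gives the time, the measured TCP pose, the force, the opening and the grip force at its end, in the units of the state.
- robot.get_state(): the state, without advancing time (a new reading comes with each control period).
- grab_frame(name): name is "scene" or "top" or "wrist"; returns a dict with "frame" (400x640x3 uint8, blue, green, red), "z_map" (400x640 float32, mm along the optical axis (not along the pixel's ray), 0 where there is no reading), "intrinsics" (3x3 intrinsics, pixels), "R" (3x3) and "t" (3): a world point X has camera coordinates R X + t; the wrist camera has in their place "mount" (4x4, takes a point from camera to tool coordinates, whose origin is the TCP and whose axes are the flange's). Camera axes: x right, y down, z forward; pixel columns grow to the right and rows downward; lengths in mm; the calibration is good to about 2 mm. The wrist camera is an equidistant fisheye: a pixel r from the principal point sees the ray r / f radians off the axis. A picture is of the moment at which its call begins: read the wrist's pose just before it.
- robot.hand_in(): hands the job in; it is judged then, once.
Trained networks look in the newest picture that a camera, given by its name, has taken for a name from the list of things; names that differ only in an ending like _2 or _b are one class to them, and where a whole thing is asked for, a point or a joint stands for the part that bears it (a point fixed in the world has none). Each returns a list of dicts, best first, with "conf" (0 to 1); they miss things now and then, are a little off and sometimes report something else, mostly with a low value. They report only what shows in the picture. A call takes as long as a camera call. They do not tell look-alikes from the thing itself.
- finder.find_in(camera, label): "pixel" ([row, column] in pixels, amid what is visible of it).
- finder.masks_of(camera, label): "pixels" (400x640 bool, what is visible of it) and "pixel" ([row, column] in pixels, amid what is visible of it).
- finder.mark_of(camera, label): "pixel" ([row, column] in pixels: a listed point, or the origin of a listed thing).
The state is a dict: "time_s": time; "q": joint angles; "joint_vel": joint speeds; "joint_efforts": joint torques, N m; "ee_pos": TCP position; "tool_rot": TCP orientation; "force": force on the tool from outside, world axes, zero at the start; "wrist_torque": the same for the moment, N m; "finger_gap": finger opening in mm; "grasp_force": force on a finger pad.
Only numpy, scipy, OpenCV 4.12 (cv2) and the standard library are available. Lean on these libraries where they do the work, as an engineer would, in place of code of your own. Each camera call takes 0.05 s, during which the arm holds its last target. There are 200 camera calls.

## Working session

There is one attempt and no reset: what is moved stays moved. The work goes in short steps, Python scripts to look and compute and a shell command to move; the robot and the scene stay as the last step left them, time stands still between calls to the robot, and variables do not carry over. Pictures are saved under pics/ and viewed, at most 10 in all, crops included, and the job is handed in when it is done.

```bash
mkdir -p pics; ls
cat > h.py <<'E'
import numpy as np, cv2
from bench import robot, grab_frame, finder
def world(f,px,z=None):
    r,c=px; K=np.array(f["intrinsics"]); R=np.array(f["R"]); t=np.array(f["t"])
    ray=np.linalg.inv(K)@[c,r,1]
    if z is None:
        d=f["z_map"][int(round(r)),int(round(c))]; return R.T@(ray*d-t)
    o=-R.T@t; w=R.T@ray; return o+w*(z-o[2])/w[2]
E
python3 - <<'E'
from h import *
np.set_printoptions(precision=1,suppress=True)
print(robot.get_state())
for n in ("scene","top"):
    f=grab_frame(n); cv2.imwrite(f"pics/{n}0.png",f["frame"])
    print(n, -np.array(f["R"]).T@np.array(f["t"]))
    for l,z in (("cell_case",0),("case_floor",7),("lid_hinge",36),("lid_edge",None),("latch_end",None),("cell_d_mid",40),("cell_d",7),("cell_a_mid",20),("sample_bottle",0),("bottle_cap",0),("beaker_50",0),("reagent_0",0),("forceps",0)):
        for m in finder.mark_of(n,l)[:5]:
            print(n,l,round(m["conf"],2),np.round(m["pixel"]),world(f,m["pixel"],z))
E
```

```text
pics
{'time_s': 0.0, 'q': array([ 1.1,  0.3,  0. ,  1.5, -0. ,  1.3, -0.1]), 'joint_vel': array([ 0., -0., -0., -0., -0.,  0., -0.]), 'joint_efforts': array([ -0. , -65.9,   1.4, -40.6,   0. ,   0. ,   0. ]), 'ee_pos': array([ 257. , -596.6,  230.4]), 'tool_rot': array([[ 0.9,  0.4, -0. ],
       [ 0.4, -0.9,  0. ],
       [-0. , -0. , -1. ]]), 'force': array([ 0.4, -0.1,  0.2]), 'wrist_torque': array([-0., -0., -0.]), 'grasp_force': 0.0, 'finger_gap': 85.27230673148297}
scene [-365.8 -599.   477.8]
scene cell_case 0.74 [214. 298.] [525.4 -33.1   0. ]
scene case_floor 0.59 [209. 296.] [534.2 -18.1   7. ]
scene lid_hinge 0.94 [196. 309.] [578.7 -37.6  36. ]
scene lid_hinge 0.54 [255. 362.] [ 348.5 -309.6   36. ]
scene lid_edge 0.79 [155. 312.] [596.5 -32.2 156.1]
scene lid_edge 0.58 [218. 295.] [ 392.4 -107.9   55.4]
scene latch_end 0.44 [146. 310.] [859.9 132.5 100.7]
scene latch_end 0.44 [230. 369.] [ 494.9 -265.3   21.9]
scene cell_d_mid 0.66 [203. 294.] [502.  -33.9  40. ]
scene cell_d_mid 0.55 [225. 298.] [ 393.7 -117.1   40. ]
scene cell_d_mid 0.44 [228. 367.] [ 467.3 -269.6   4
[... 1105 characters left out ...]
11.1   40. ]
top cell_d_mid 0.45 [202. 284.] [488.8 -35.6  40. ]
top cell_d_mid 0.39 [254. 344.] [ 344.2 -209.6   40. ]
top cell_d 0.67 [233. 308.] [ 403.6 -106.2    7. ]
top cell_d 0.58 [204. 288.] [486.1 -44.9   7. ]
top cell_a_mid 0.43 [202. 282.] [490.6 -30.4  20. ]
top sample_bottle 0.75 [195. 360.] [ 519.  -257.4    0. ]
top bottle_cap 0.95 [229. 367.] [ 417.1 -277.1    0. ]
top bottle_cap 0.28 [191. 273.] [527.9  -0.4   0. ]
top beaker_50 0.48 [177. 398.] [ 572.3 -369.4    0. ]
top beaker_50 0.28 [190. 260.] [528.9  40.7   0. ]
top reagent_0 0.67 [163. 409.] [ 615.8 -401.2    0. ]
top reagent_0 0.66 [171. 421.] [ 591.4 -436.9    0. ]
top forceps 0.37 [251. 342.] [ 352.8 -203.7    0. ]
```

Run:
```python
from h import *
a=cv2.imread("pics/scene0.png")[110:290,240:460]; b=cv2.imread("pics/top0.png")[130:275,230:430]
a=cv2.resize(a,(733,600),interpolation=3); b=cv2.resize(b,(800,580),interpolation=3)
cv2.imwrite("pics/sc.png",a); cv2.imwrite("pics/tc.png",b)
```

```text
(no output)
```

View pics/sc.png

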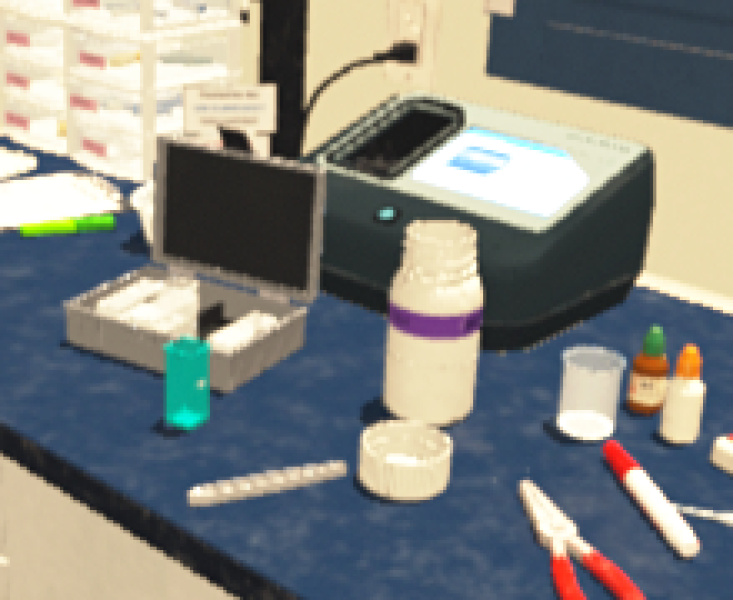

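View pics/tc.png

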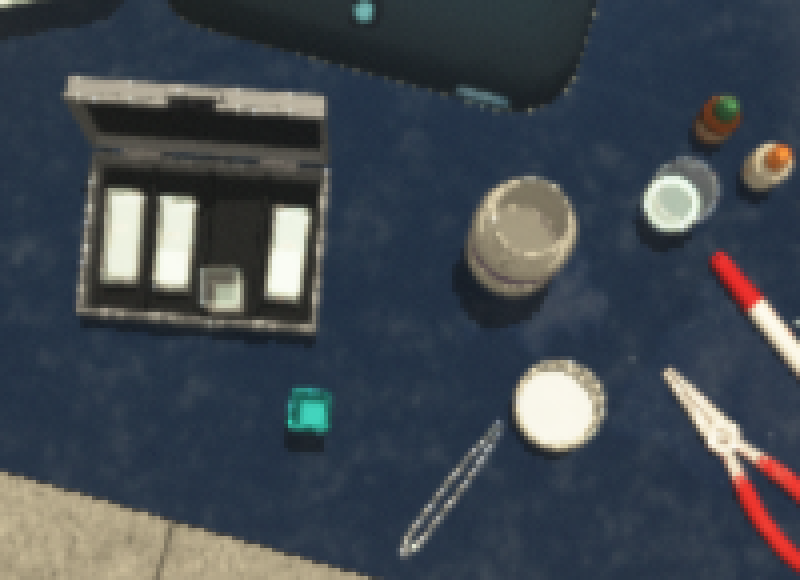

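The standing clear cell is at top pixel (202,285), in the second bay from the right (y=-20.5). The turquoise look-alike is at top pixel (232,307), outside the case, so it is not the one meant. The instrument behind the case limits room behind the lid, so I'll measure the case pose and that clearance.

Run:
```python
from h import *
np.set_printoptions(precision=1,suppress=True)
def cloud(f):
    K=np.array(f["intrinsics"]);R=np.array(f["R"]);t=np.array(f["t"]);z=f["z_map"]
    r,c=np.mgrid[:400,:640]; p=np.stack([(c-K[0,2])/K[0,0]*z,(r-K[1,2])/K[1,1]*z,z],-1)
    return (p-t)@R, z>0
S=grab_frame("scene"); P,ok=cloud(S)
m=finder.masks_of("scene","cell_case_lid")
print([ (round(x["conf"],2),x["pixels"].sum(),x["pixel"]) for x in m])
q=P[cv2.erode(m[0]["pixels"].astype(np.uint8),np.ones((3,3)))>0]
c=np.median(q,0); q=q[np.linalg.norm(q-c,axis=1)<130]
for _ in range(4):
    c=q.mean(0); n=np.linalg.svd(q-c,full_matrices=0)[2][2]; q=q[abs((q-c)@n)<5]
n*=np.sign(n[0]); print("lid plane",c,n*100,"yaw",np.degrees(np.arctan2(n[1],n[0])),"angle",np.pi/2+np.arcsin(-n[2]),len(q),q.min(0),q.max(0))
T=grab_frame("top"); P,ok=cloud(T); 
w=P[ok]; 
for nm,lo,hi in (("rim",28,42),):
    k=w[(w[:,2]>lo)&(w[:,2]<hi)&(abs(w[:,0]-525)<100)&(abs(w[:,1]+20)<110)]
    rc=cv2.minAreaRect(k[:,:2].astype(np.float32)); print(nm,rc,len(k))
for x,y in ((78,318),(318,333),(92,165),(328,165)):
    print((x,y),world(T,(130+y/4,230+x/4),36))
for x,y in ((65,78),(327,96)): print("lid top",world(T,(130+y/4,230+x/4),152))
print("cell top", world(T,(130+288/4,230+221/4),73), )
# obstacles behind
for x0 in range(600,800,20):
    print(x0,[ int(np.max(w[(abs(w[:,0]-x0-10)<10)&(abs(w[:,1]-y)<10)][:,2],initial=-1)) for y in range(-140,120,20)])
```

```text
[(0.8, np.int64(2142), [171.9, 311.4])]
lid plane [598.7 -28.5  97.2] [99.6 -6.7 -6.7] yaw -3.8480497041203767 angle 1.6377364112515176 1657 [ 586.  -114.7   42. ] [610.5  60.  160.7]
rim ((532.0255126953125, -24.429534912109375), (173.99319458007812, 130.90048217773438), 86.19114685058594) 1096
(78, 318) [467.   62.3  36. ]
(318, 333) [ 458.4 -110.1   36. ]
(92, 165) [578.6  55.9  36. ]
(328, 165) [ 580.4 -115.3   36. ]
lid top [613.8  54.9 152. ]
lid top [ 603.4 -117.6  152. ]
cell top [485.5 -43.5  73. ]
600 [5, 154, 155, 157, 158, 162, 161, 158, 158, 159, 158, 6, 5]
620 [7, 6, -1, -1, -1, -1, -1, -1, -1, -1, -1, 6, 6]
640 [86, 77, 63, 5, 3, 5, 5, 5, 6, 3, 4, 6, 7]
660 [101, 99, 95, 95, 85, 74, 64, 7, 8, 6, 5, 6, 5]
680 [104, 105, 103, 99, 98, 97, 93, 89, 5, 6, 5, 6, 52]
700 [108, 104, 104, 103, 103, 104, 99, 98, 77, 50, 54, 54, 54]
720 [108, 106, 106, 105, 105, 106, 105, 103, 82, 54, 7, 6, 6]
740 [112, 112, 110, 112, 107, 105, 108, 105, 4, 54, 35, 10, 16]
760 [120, 119, 113, 114, 111, 112, 111, 113, 2, 56, 39, 9, 9]
780 [126, 128, 115, 129, 125, 119, 122, 114, 3, 53, 54, 7, 6]
```

```bash
cat >> h.py <<'E'
from scipy.spatial.transform import Rotation as Ro
YAW=-3.8; O=np.array([527.5,-24,0])
CR=Ro.from_euler('z',YAW,degrees=True).as_matrix()
def case(x,y,z): return O+CR@[x,y,z]
def tocase(p): return CR.T@(np.array(p)-O)
def toolrot(tilt=0):  # vertical tool with x along case x; tilt>0: fingers point forward
    return CR@Ro.from_euler('y',-tilt,degrees=True).as_matrix()@np.diag([1,-1,-1.])
def rows(targets,tilts=None,st=None):
    st=st or robot.get_state(); R0=np.array(st["tool_rot"]); p0=np.array(st["ee_pos"])
    for i,p in enumerate(targets):
        d=R0.T@(p-p0)/1000; w=Ro.from_matrix(R0.T@toolrot(tilts[i] if tilts else 0)).as_rotvec(degrees=True)
        print(np.array2string(np.r_[np.round(d,4),np.round(w,1)],separator=',',suppress_small=True))
def rep():
    s=robot.get_state(); print(round(s["time_s"],2),"case",np.round(tocase(s["ee_pos"]),1),"F",np.round(s["force"],1),"gap",s["finger_gap"])
E
python3 - <<'E'
from h import *
rows([case(-100,-20,150),case(-85,-20.5,100)])
E
```

```text
[ 0.3768,-0.447 , 0.0813,-0.    , 0.    ,27.1   ]
[ 0.3899,-0.4397, 0.1313,-0.    , 0.    ,27.1   ]
```

```bash
python3 -m pendant '[0.13,-0.15,0.0,0,0,7, 0.26,-0.30,0.03,0,0,14, 0.39,-0.44,0.131,0,0,27.1, 0.39,-0.44,0.131,0,0,27.1, 0.39,-0.44,0.131,0,0,27.1, 0.39,-0.44,0.131,0,0,27.1, 0.39,-0.44,0.131,0,0,27.1, 0.39,-0.44,0.131,0,0,27.1, 0.39,-0.44,0.131,0,0,27.1, 0.39,-0.44,0.131,0,0,27.1, 0.39,-0.44,0.131,0,0,27.1, 0.39,-0.44,0.131,0,0,27.1, 0.39,-0.44,0.131,0,0,27.1, 0.39,-0.44,0.131,0,0,27.1, 0.39,-0.44,0.131,0,0,27.1, 0.39,-0.44,0.131,0,0,27.1, 0.39,-0.44,0.131,0,0,27.1, 0.39,-0.44,0.131,0,0,27.1, 0.39,-0.44,0.131,0,0,27.1, 0.39,-0.44,0.131,0,0,27.1]' -1 20
python3 - <<'E'
from h import *
rep()
s=robot.get_state(); print(np.round(s["q"],2))
W=grab_frame("wrist"); np.savez("w1.npz",**{k:np.array(v) for k,v in W.items()},p=s["ee_pos"],Rt=s["tool_rot"])
cv2.imwrite("pics/w1.png",W["frame"]); print(W["mount"],W["intrinsics"])
rows([case(-85,-20.5,62),case(-60,-20.5,62)])
E
```

```text
time_s: 3.22
ee_pos: [441.2, -39.7, 100.6]
tool_rot: [[0.998, -0.068, 0.0], [-0.068, -0.998, -0.0], [0.0, 0.0, -1.0]]
force: [0.2, -0.9, 0.9]
finger_gap: 0.2
grasp_force: 0.0
3.22 case [-85.1 -21.4 100.6] F [ 0.2 -0.9  0.9] gap 0.15906429885423634
[ 0.42  0.06 -0.44  2.08  0.03  1.01 -1.67]
[[ 1.88688468e-04 -9.54881588e-01 -2.96986729e-01  7.52643742e+01]
 [ 9.99999913e-01  2.90736861e-04 -2.99443761e-04  4.60331439e-01]
 [ 3.72278323e-04 -2.96986647e-01  9.54881560e-01 -1.43322603e+02]
 [ 0.00000000e+00  0.00000000e+00  0.00000000e+00  1.00000000e+00]] [[309.70691629   0.         322.04537168]
 [  0.         309.70691629 199.26796329]
 [  0.           0.           1.        ]]
[ 0.    ,-0.0008, 0.0386, 0.    ,-0.    ,-0.1   ]
[ 0.025 ,-0.0008, 0.0386, 0.    ,-0.    ,-0.1   ]
```

View pics/w1.png

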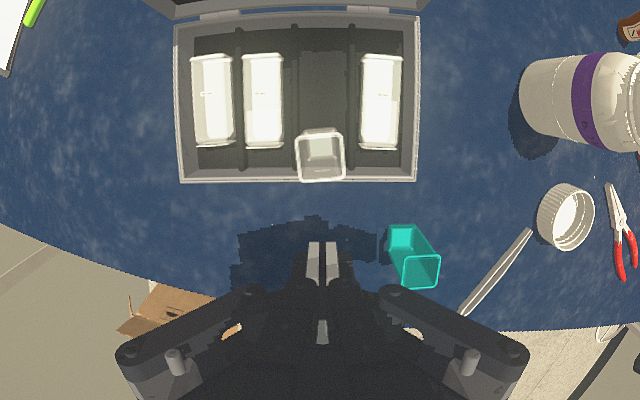

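The fingers at (262,322) line up in column with the standing cell, whose rim is at (157,320). The case is square to the tool. I'll refine the case pose from this view.

Run:
```python
from h import *
d=np.load("w1.npz"); K=d["intrinsics"];M=d["mount"]
def w(c,r,z):
    u=np.array([c-K[0,2],r-K[1,2]]);rr=np.hypot(*u);th=rr/K[0,0]
    ray=np.r_[u/rr*np.sin(th),np.cos(th)]
    o=d["Rt"]@M[:3,3]+d["p"]; v=d["Rt"]@M[:3,:3]@ray
    return o+v*(z-o[2])/v[2]
for n,c,r,z in (("FL",181,181,36),("FR",416,181,36),("BL",174,17,36),("BR",421,17,36),("rim fl",297,181,73),("rim fr",344,179,73),("rim bl",295,137,73),("rim br",344,133,73),("turq",414,270,66)):
    p=w(c,r,z); print(n,np.round(p,1),np.round(tocase(p),1))
```

```text
FL [473.1  62.6  36. ] [-60.1  82.8  36. ]
FR [ 460.8 -108.6   36. ] [-60.9 -88.9  36. ]
BL [595.1  55.4  36. ] [62.2 83.7 36. ]
BR [ 577.3 -117.3   36. ] [ 55.9 -89.7  36. ]
rim fl [475.1 -28.2  73. ] [-52.   -7.7  73. ]
rim fr [474.4 -54.9  73. ] [-50.9 -34.4  73. ]
rim bl [500.2 -29.2  73. ] [-26.9  -7.   73. ]
rim br [500.5 -56.3  73. ] [-24.8 -34.1  73. ]
turq [ 406.4 -100.7   66. ] [-115.8  -84.5   66. ]
```

```bash
sed -i 's/O=np.array(\[527.5,-24,0\])/O=np.array([526,-27,0])/; s/YAW=-3.8/YAW=-3.9/' h.py
python3 -m pendant '[0,0,0.02,0,0,0, 0,0,0.038,0,0,0, 0.004,0,0.038,0,0,0, 0.012,0,0.038,0,0,0, 0.018,0,0.038,0,0,0, 0.021,0,0.038,0,0,0, 0.024,0,0.038,0,0,0, 0.027,0,0.038,0,0,0, 0.030,0,0.038,0,0,0, 0.033,0,0.038,0,0,0, 0.036,0,0.038,0,0,0, 0.039,0,0.038,0,0,0, 0.042,0,0.038,0,0,0, 0.045,0,0.038,0,0,0, 0.048,0,0.038,0,0,0, 0.050,0,0.038,0,0,0]'
python3 - <<'E'
from h import *
rep()
W=grab_frame("wrist"); cv2.imwrite("pics/w2.png",W["frame"])
E
```

```text
time_s: 4.6
ee_pos: [491.6, -41.9, 62.3]
tool_rot: [[0.998, -0.066, 0.0], [-0.066, -0.998, 0.0], [0.0, -0.0, -1.0]]
force: [-0.1, 0.7, 0.3]
finger_gap: 0.3
grasp_force: 0.0
4.6 case [-33.3 -17.2  62.3] F [-0.1  0.7  0.3] gap 0.32035737476697024
```

View pics/w2.png

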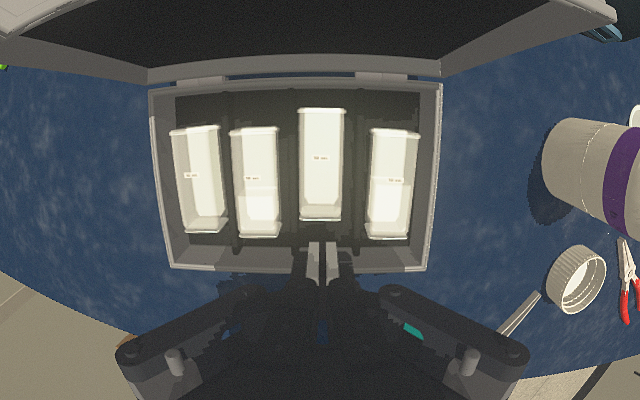

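The cell lies flat in its bay at pixel (160,320). Next I go up and over, to behind the lid.

```bash
python3 -m pendant '[-0.005,0,-0.03,0,0,0, -0.005,0,-0.065,0,0,0, -0.005,0,-0.1,0,0,0, -0.005,0,-0.145,0,0,0, -0.005,0,-0.145,0,0,0, 0.03,-0.01,-0.145,0,0,0, 0.06,-0.02,-0.145,0,0,0, 0.09,-0.032,-0.145,0,0,0, 0.12,-0.032,-0.145,0,0,0, 0.145,-0.032,-0.145,0,0,0, 0.145,-0.032,-0.145,0,0,0, 0.145,-0.032,-0.145,0,0,0, 0.145,-0.032,-0.145,0,0,0]'
python3 - <<'E'
from h import *
rep()
S=grab_frame("scene"); cv2.imwrite("pics/s2.png",cv2.resize(S["frame"][60:260,200:440],(720,600),interpolation=3))
E
```

```text
time_s: 5.73
ee_pos: [637.4, -19.3, 206.8]
tool_rot: [[0.998, -0.066, -0.001], [-0.066, -0.998, 0.0], [-0.001, -0.0, -1.0]]
force: [-0.9, 0.9, 0.8]
finger_gap: -0.1
grasp_force: 0.0
5.73 case [110.6  15.3 206.8] F [-0.9  0.9  0.8] gap -0.10855895138499393
```

View pics/s2.png

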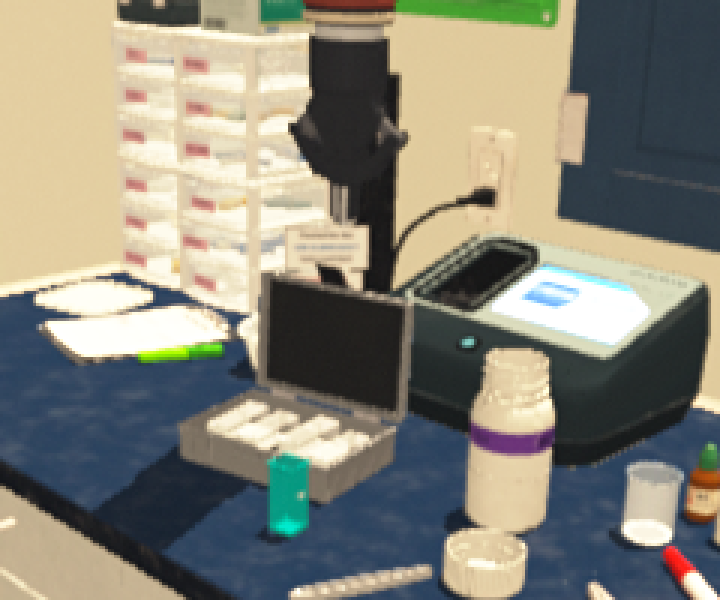

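```bash
python3 -m pendant '[0,0,0.03,0,0,0, 0,0,0.055,0,0,0, 0,0,0.081,0,0,0, 0,0,0.081,0,0,0, -0.008,0,0.081,0,0,0, -0.016,0,0.081,0,0,0, -0.022,0,0.081,0,0,0, -0.030,0,0.080,0,0,0, -0.038,0,0.080,0,0,0, -0.047,0,0.080,0,0,0, -0.054,0,0.081,0,0,0, -0.062,0,0.083,0,0,0, -0.069,0,0.085,0,0,0, -0.069,0,0.085,0,0,0]'
python3 - <<'E'
from h import *
rep()
S=grab_frame("scene"); cv2.imwrite("pics/s3.png",cv2.resize(S["frame"][60:260,200:440],(720,600),interpolation=3))
E
```

```text
time_s: 6.95
ee_pos: [567.3, -14.9, 121.7]
tool_rot: [[0.998, -0.066, -0.002], [-0.066, -0.998, -0.0], [-0.002, 0.0, -1.0]]
force: [0.7, -0.2, -0.4]
finger_gap: 0.1
grasp_force: 0.0
6.95 case [ 40.4  14.9 121.7] F [ 0.7 -0.2 -0.4] gap 0.06863405880044149
```

View pics/s3.png

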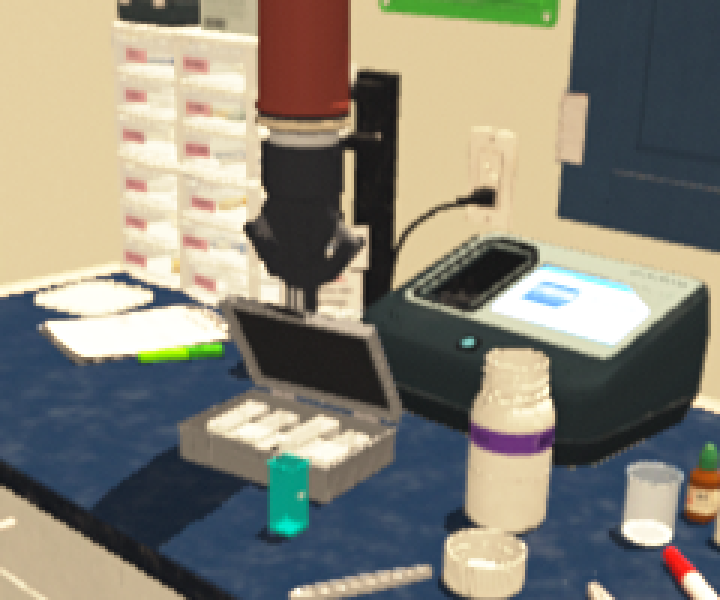

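The lid is following the finger at about 1 rad. I'll continue the arc down to shut.

```bash
python3 -m pendant '[-0.006,0,0.003,0,0,0, -0.013,0,0.006,0,0,0, -0.019,0,0.010,0,0,0, -0.026,0,0.016,0,0,0, -0.033,0,0.022,0,0,0, -0.039,0,0.029,0,0,0, -0.044,0,0.036,0,0,0, -0.048,0,0.044,0,0,0, -0.052,0,0.052,0,0,0, -0.055,0,0.060,0,0,0, -0.058,0,0.066,0,0,0, -0.059,0,0.069,0,0,0, -0.060,0,0.071,0,0,0, -0.060,0,0.071,0,0,0, -0.060,0,0.071,0,0,0]'
python3 - <<'E'
from h import *
rep()
S=grab_frame("scene"); cv2.imwrite("pics/s4.png",cv2.resize(S["frame"][140:260,240:400],(800,600),interpolation=3))
E
```

```text
time_s: 8.25
ee_pos: [509.5, -11.0, 52.5]
tool_rot: [[0.998, -0.066, 0.0], [-0.066, -0.998, -0.001], [0.0, 0.001, -1.0]]
force: [-6.7, -0.0, 17.7]
finger_gap: -0.4
grasp_force: 8.4
8.25 case [-17.6  14.9  52.5] F [-6.7 -0.  17.7] gap -0.40678461511339964
```

View pics/s4.png

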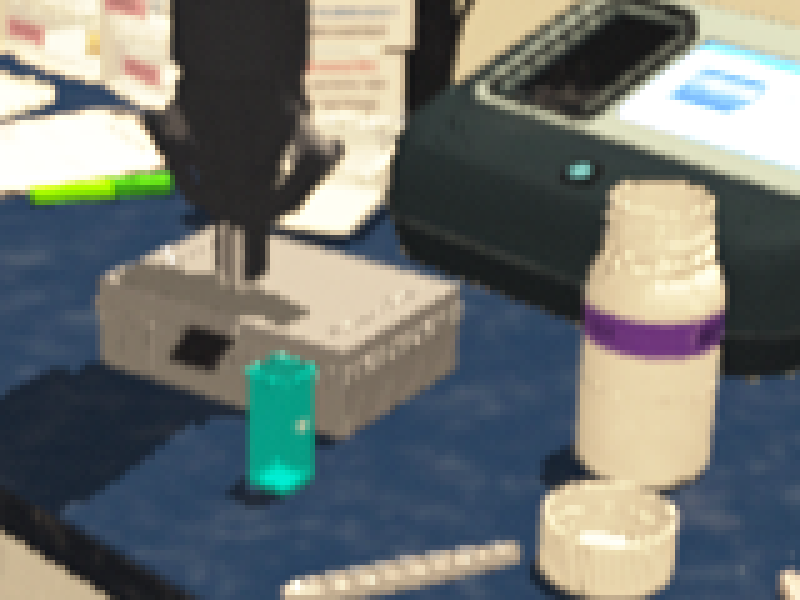

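The lid is flat and shut, with 17.7 N pressing at z 52.5. The black latch flap is visible, swung out, at (345,200). I'll lift off, move forward and descend in front of the flap.

```bash
python3 -m pendant '[0,0,-0.02,0,0,0, -0.01,0.005,-0.04,0,0,0, -0.04,0.015,-0.05,0,0,0, -0.073,0.015,-0.05,0,0,0, -0.073,0.015,-0.05,0,0,0, -0.073,0.015,-0.05,0,0,0, -0.073,0.015,-0.04,0,0,0, -0.073,0.015,-0.028,0,0,0, -0.073,0.015,-0.014,0,0,0, -0.073,0.015,-0.002,0,0,0, -0.073,0.015,0.008,0,0,0, -0.073,0.015,0.016,0,0,0, -0.073,0.015,0.023,0,0,0, -0.073,0.015,0.028,0,0,0, -0.073,0.015,0.028,0,0,0]'
python3 - <<'E'
from h import *
rep()
E
```

```text
time_s: 9.55
ee_pos: [435.0, -21.0, 22.3]
tool_rot: [[0.998, -0.066, -0.001], [-0.066, -0.998, 0.0], [-0.001, -0.0, -1.0]]
force: [-0.6, 0.1, 0.2]
finger_gap: 0.2
grasp_force: 0.0
9.55 case [-91.2  -0.2  22.3] F [-0.6  0.1  0.2] gap 0.18924960167045105
```

Now push in towards the front face. The fingers should touch the flap flat at a TCP x of about -74.

```bash
python3 -m pendant '[0.003,0,0,0,0,0, 0.006,0,0,0,0,0, 0.009,0,0,0,0,0, 0.012,0,0,0,0,0, 0.015,0,0,0,0,0, 0.017,0,0,0,0,0, 0.018,0,0,0,0,0, 0.019,0,0,0,0,0, 0.02,0,0,0,0,0, 0.02,0,0,0,0,0]'
python3 - <<'E'
from h import *
rep()
E
```

```text
time_s: 10.38
ee_pos: [450.5, -22.1, 21.4]
tool_rot: [[0.998, -0.066, -0.01], [-0.066, -0.998, 0.0], [-0.01, 0.0, -1.0]]
force: [-14.8, 2.0, -2.2]
finger_gap: -0.1
grasp_force: 7.6
10.38 case [-75.6  -0.3  21.4] F [-14.8   2.   -2.2] gap -0.1313232186920078
```

There is firm contact at 15 N. I'll retreat and check.

```bash
python3 -m pendant '[-0.018,0,0,0,0,0, -0.022,0,0,0,0,0, -0.022,0,-0.03,0,0,0, -0.022,0,-0.06,0,0,0, -0.022,0,-0.1,0,0,0, -0.022,0,-0.14,0,0,0, -0.022,0,-0.16,0,0,0, -0.022,0,-0.16,0,0,0]'
python3 - <<'E'
from h import *
rep()
S=grab_frame("scene"); W=grab_frame("wrist")
a=cv2.resize(S["frame"][160:250,240:360],(800,600),interpolation=3)
cv2.imwrite("pics/f.png",a)
cv2.imwrite("pics/fw.png",cv2.resize(W["frame"][60:280,140:460],(800,550),interpolation=3))
E
```

```text
time_s: 11.05
ee_pos: [437.3, -21.2, 189.3]
tool_rot: [[0.998, -0.066, 0.01], [-0.066, -0.998, -0.002], [0.01, 0.001, -1.0]]
force: [-0.3, -0.3, 0.1]
finger_gap: -0.1
grasp_force: 0.0
11.05 case [-88.9  -0.3 189.3] F [-0.3 -0.3  0.1] gap -0.11417822627524805
```

View pics/f.png

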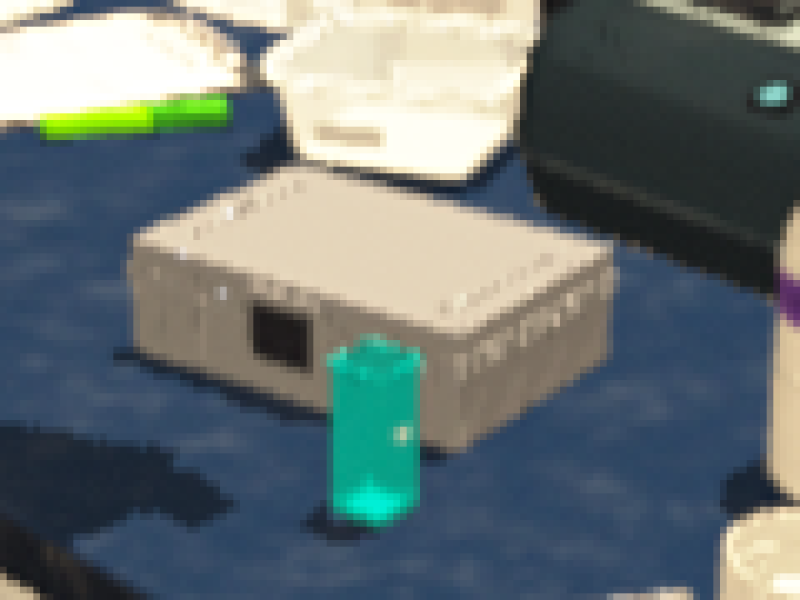

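View pics/fw.png

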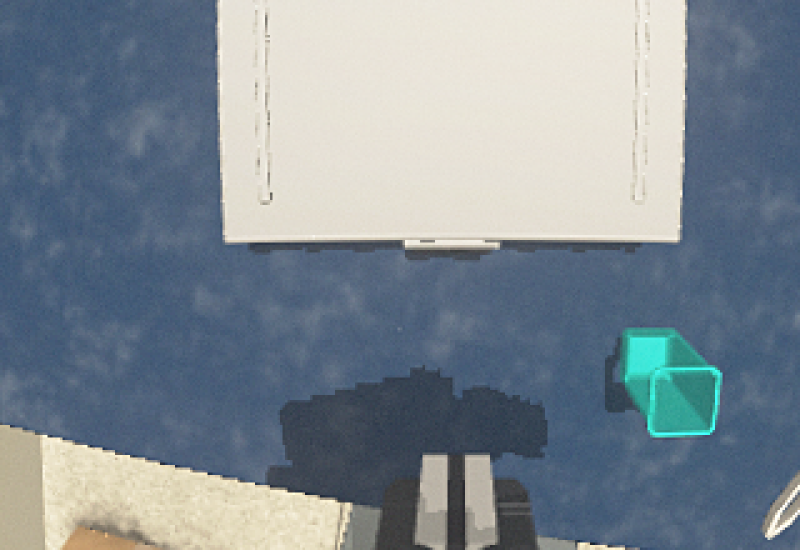

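The lid is flat and shut. The flap at (335,280) hangs vertically flat on the front face, and from above (wrist crop, row 245) it barely protrudes. The arm is clear, so I'm handing in.

```bash
python3 -c "
from bench import robot
print(robot.hand_in())"
```

```text
the job is handed in; nothing more can be done
None
```

The job is handed in at about 11 s of the 51 s allowed: the standing cell lies flat in its bay, the lid is shut and the latch flap is flat on the case's front by the last pictures; the hand-in returned no verdict.

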